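# Weigh the onion basket on the spring scale

### The arm

A 6-joint arm with a two-finger parallel gripper is mounted at the origin on the work surface. World frame = base frame: x ahead of the robot, y to its left, z up, the work surface at z = 0. Lengths are in mm, angles in degrees, forces in N, time in s.
With the tool pointing down it reaches from about 350 to 850 mm from the base axis. Payload 8.1 kg.
Tool frame: the origin (TCP) lies midway between the tips of the shut fingers; the grasp point (between the pads) lies 19 mm behind it; z points along the fingers, y is the line along which they close (so a half turn about z gives the same grasp; the last joint's range is limited). The gripper opens to 85 mm and grips with 20 to 120 N. Pads are 22 mm wide; open, the fingers measure 114 mm over their backs; the gripper's body (76 mm by 85 mm) begins 54 mm behind the grasp point. The pads swing forward as they close: fully open they stand 13 mm farther back than shut.
Start: joints at [71.826, 7.471, 85.268, -0, 87.261, -4.893], TCP at [137.815, 583.963, 231.292] pointing down, gripper open.
Joint ranges: [-169.43, 169.43], [-51.17, 129.36], [1.28, 143.12], [-76.62, 256.62], [0, 156.53], [-152.29, 152.29]. Speed limits (degrees/s): [136.94, 136.94, 159.86, 180, 180, 180].

### API

Orientations are given as [roll, pitch, yaw] about the fixed x, y, z axes, in that order (R = Rz(yaw) Ry(pitch) Rx(roll)).
In Python, from bench import r gives the robot as it stands. The module is installed in compiled form; this text tells all that it offers.
- The arm moves only by the tool jog_arm, never from a script. Its argument "rows" is a list of rows, each a list of 2 entries, a list of its own where there are three numbers: the shift along the tool's x, y, z in mm, then the turn, a rotation vector about the tool's x, y, z in rad. A call has 1 to 10 rows; each row is the pose to reach, as a shift and turn from the pose commanded when the call began, along the tool's axes at that moment; what a row does not reach only later rows make up. A row lasts 1/10 s, in which the tool goes at most 50 mm and 8.59 degrees, less where a joint would pass 70% of its speed; a pose out of reach is approached as far as the arm can. A call with a gripper value outside its range is refused whole. "grip" is the finger opening in mm, from 0 to 85.4, set as the call begins (left out, the last holds). The fingers move at their own pace and stop on an object; "force" is the grip in N (left out, the last holds). Time passes only in rows, so rows that repeat a pose let the fingers close. It gives the time, the measured TCP pose, the force, the opening and the grip force at its end, in the units of the state.
- r.sense(): the state, without advancing time (a new reading comes with each control period).
- r.snapshot(name): name is "scene" or "top" or "wrist"; returns (picture, depth): 480x640x3 uint8, blue, green, red; 480x640 float32, mm along the optical axis (not along the pixel's ray), 0 where there is no reading.
- r.camera_params(name): a dict with "fx", "fy", "cx", "cy" (pixels), "dist_coeffs" ([k1, k2, p1, p2, k3] as OpenCV has them; the pictures are not rectified), "pose" (4x4, takes a point from camera to world coordinates); the wrist camera has in their place "tool_from_camera" (4x4, takes a point from camera to tool coordinates, whose origin is the TCP and whose axes are the flange's). Camera axes: x right, y down, z forward; pixel columns grow to the right and rows downward; lengths in mm; the calibration is good to about 2 mm. A picture is of the moment at which its call begins: read the wrist's pose just before it. camera_params takes no time and is no camera call.
- r.hand_in(): hands the job in; it is judged then, once.
The state is a dict: "time": time; "joint_pos": joint angles; "qd": joint speeds; "joint_efforts": joint torques, N m; "tool_pos": TCP position; "tcp_rot": TCP orientation; "ft_force": force on the tool from outside, world axes, zero at the start; "wrist_torque": the same for the moment, N m; "finger_gap": finger opening in mm; "grip_force": force on a finger pad.
Only numpy, scipy, OpenCV 4.12 (cv2) and the standard library are available. Lean on these libraries where they do the work, as an engineer would, in place of code of your own. Each camera call takes 0.05 s, during which the arm holds its last target. There are 200 camera calls.

### The job

Pick up the basket of onions by its wooden grip, hang its bar across both prongs of the spring scale's hook, and ease it down gently until the scale alone carries it, so that when you let go the pointer stays where it has settled and neither drops nor springs up. Never force the hook or pull it to the end of its travel, keep the basket level, and leave everything else on the bench where it is.

Things in the scene. Friction and masses are not known exactly. Their poses are not given: they have to be found in the camera images.
- basket: Shallow wooden basket of onions, 170 mm long (its x), 120 mm wide (y), walls 55 mm high, onions to 72 mm. Origin: centre of its underside, z up. A fixed wire bail rises from legs at x = +-82 mm to a level bar along x, 135 mm above the underside. The same either way round. Weighs 0.25 to 0.8 kg, unknown beforehand; centre of mass under the grip.
- bar (a point): Centre of the basket's level bar and grip; axes as the basket's. The bar is 8 mm thick steel wire, 140 mm long along x; its middle 56 mm carry a square wooden grip, 22 x 22 mm in section, to be held from above with the fingers closing along the basket's y. The bare wire on either side of the grip is what lies on the prongs.
- scale: Spring scale bolted to the bench, a grey upright case 104 mm (its x) by 36 mm (its y), 360 mm tall, on a thin foot plate; a white face with marks on its +x side. Origin: on the bench under the case's centre, z up. The hook stands out from the case to its +y.
- hook_seat (a point): Where the bar's centre rests in the hook; moves with the hook; axes as the scale's. Unloaded: 255 mm above the bench, 130 mm to +y of the scale's centre. The hook is two 10 mm thick steel prongs along y at x = +-45 mm from here, 80 mm clear between them for the wooden grip. Each has a flat trough (y from -10 to +10 mm) with its steel 5 mm below this point, rising gently to the -y.
- hook_tips (a point): Midway between the tops of the two upturned prong tips, 22 mm to the +y of the seat and 18 mm above it. The bar must come down into the troughs from above the tips, parallel to the scale's x. The carriage behind the prongs is 91 mm to the -y of the seat.
- hook (a joint): How far the sprung hook, with the black pointer on it, is pulled down, in m: 0 unloaded, end stop at 0.095. It goes down 10 mm for each newton hung on it (100 N/m) and is lightly damped: a load let go before the spring carries it all drops and bounces, one pressed too far springs up. It should never move faster than 0.07 m/s.
- cloche: Glass bell cloche, 150 mm wide, 203 mm tall; origin under its centre. Leave alone.
- blue_pot: Glazed blue pot, 96 mm wide, 90 mm tall; origin under its centre. Leave alone.
- planter: Black plastic bulb planter, standing, 66 mm wide, with a 100 mm cross handle (along its y) 161 mm tall in all; origin under its centre. Leave alone.
- cultivator: Steel three-tined hand cultivator with a wooden handle lying along its x, from -130 to +126 mm; 26 mm thick; origin on the bench below. Leave alone.
- clay_pot: Terracotta pot, 110 mm wide, 100 mm tall; origin under its centre. Leave alone.
- seed_tin: Steel tin, 70 mm wide, 100 mm tall; origin under its centre. Leave alone.
Not all that is in view belongs to the job. Leave any blue look-alike of the basket alone.

How it is judged:
By the outcome, as a careful person would: the job done as asked, in the order asked, and still so for the second after the job is handed in, with the robot touching nothing.
It also fails if it takes over 58 s, if anything falls off the work surface, if the arm or the gripper's body presses on something with over 40 N, if the wrist force passes 120 N, or if a joint passes its speed limit or range.

## Working session

There is one attempt and no reset: what is moved stays moved. The work goes in short steps, Python scripts to look and compute and a tool call to move; the robot and the scene stay as the last step left them, time stands still between calls to the robot, and variables do not carry over. Pictures are saved under pics/ and viewed, at most 10 in all, crops included, and the job is handed in when it is done.

Besides the shell and the picture viewer there is one more tool, called as a command line: name --argument value ..., lists and objects as JSON in quotes. jog_arm: Moves the arm, as the interface text tells. Its arguments: {"type":"object","properties":{"rows":{"type":"array"},"grip":{"type":"number"},"force":{"type":"number"}},"required":["rows"]}

```bash
mkdir -p pics
python3 - <<'E'
from bench import r
import cv2,numpy as np
s=r.sense();print(s)
for n in("scene","top"):
    p,d=r.snapshot(n);cv2.imwrite(f"pics/{n}0.png",p);np.savez(f"{n}0.npz",p=p,d=d)
    c=r.camera_params(n);print(n,c)
print(r.camera_params("wrist"))
E
```

```text
{'time': 0.0, 'joint_pos': array([ 7.18257938e+01,  7.51526518e+00,  8.53297552e+01,  7.37853466e-04,
        8.72616738e+01, -4.89555506e+00]), 'qd': array([-0.00379485, -0.04619212,  0.07666838,  0.1080452 , -0.103396  ,
       -0.0656378 ]), 'joint_efforts': array([-6.19781931e-04, -5.69379115e+01, -5.00569510e+01, -1.67152994e-04,
        1.39026638e-02, -2.40812699e-05]), 'tool_pos': array([137.63817932, 583.43136292, 230.23823662]), 'tcp_rot': array([-1.79893758e+02, -9.83949043e-03,  1.66721304e+02]), 'ft_force': array([-0.19113583,  0.06978788,  0.05297817]), 'wrist_torque': array([0.03909147, 0.01174107, 0.00309987]), 'grip_force': 0.0, 'finger_gap': 85.61097936914446}
scene {'fx': 497.22560749153087, 'fy': 497.22560749153087, 'cx': 316.21896038132604, 'cy': 243.07400538188577, 'dist_coeffs': array([0.01217329, 0.        , 0.        , 0.        , 0.        ]), 'pose': array([[-7.24041209e-01,  4.92586932e-01, -4.82827549e-01,
         1.17533158e+03],
       [ 6.89729010e-01,  5.23324335e-01, -5.00405369e-01,
         6.75018991e+02],
       [ 6.18226068e-03, -6.95334276e-01
[... 527 characters left out ...]
-7.78908308e-02, -9.96961873e-01,
         1.68006768e+03],
       [ 0.00000000e+00,  0.00000000e+00,  0.00000000e+00,
         1.00000000e+00]])}
{'fx': 404.2905064847839, 'fy': 404.2905064847839, 'cx': 315.51875749932753, 'cy': 240.64370076338503, 'dist_coeffs': array([-0.08409902,  0.        ,  0.        ,  0.        ,  0.        ]), 'tool_from_camera': array([[ 1.18292346e-03, -9.63216414e-01, -2.68724283e-01,
         6.74347415e+01],
       [ 9.99999101e-01,  9.69865874e-04,  9.25601744e-04,
         4.05707383e-01],
       [-6.30928281e-04, -2.68725137e-01,  9.63216696e-01,
        -1.42590235e+02],
       [ 0.00000000e+00,  0.00000000e+00,  0.00000000e+00,
         1.00000000e+00]])}
```

View pics/scene0.png

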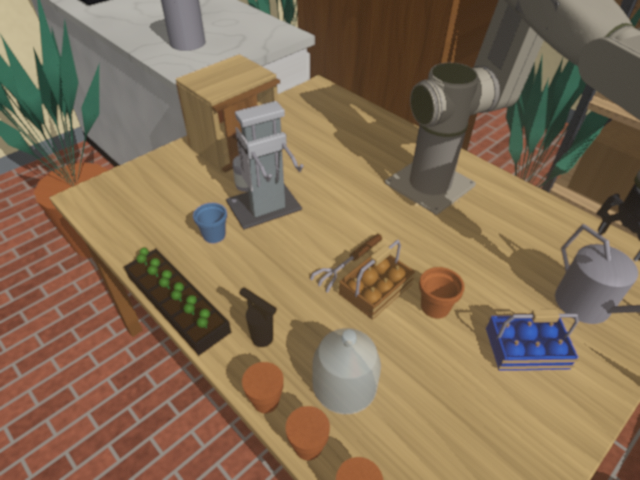

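View pics/top0.png

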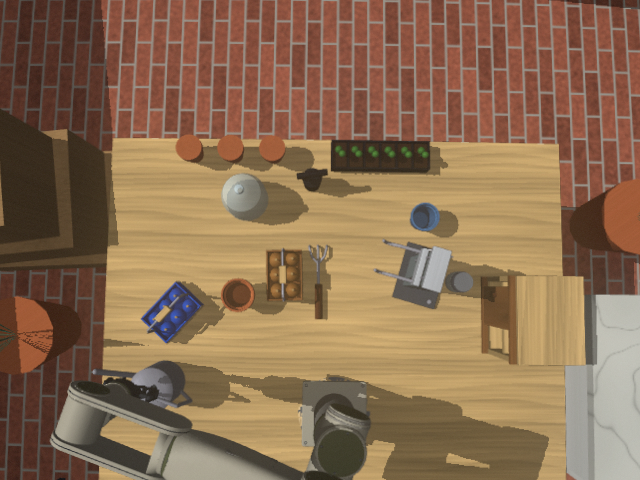

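The orange-onion basket is at top (284,275) and scene (377,283). Two things could be mistaken for it: the blue look-alike at top (172,312) / scene (530,340), and the seedling tray at top (380,155). The description fits the brown basket. The scale is at top (420,272), with its prong tips at about (388,242) and (378,272). Next I'll measure and take one close crop.

```bash
cat > h.py <<'E'
import cv2,numpy as np
from bench import r
def cam(n,s=None):
    c=r.camera_params(n);K=np.array([[c['fx'],0,c['cx']],[0,c['fy'],c['cy']],[0,0,1]])
    if n!='wrist': P=c['pose']
    else:
        from scipy.spatial.transform import Rotation as R
        T=np.eye(4);T[:3,:3]=R.from_euler('xyz',s['tcp_rot'],degrees=True).as_matrix();T[:3,3]=s['tool_pos'];P=T@c['tool_from_camera']
    return K,c['dist_coeffs'],P
def pts(n,uv,d,s=None):
    K,D,P=cam(n,s);x=cv2.undistortPoints(np.float64(uv).reshape(-1,1,2),K,D)[:,0]
    return (np.c_[x,np.ones(len(x))]*np.float64(d)[:,None])@P[:3,:3].T+P[:3,3]
def plane(n,uv,z,s=None):
    K,D,P=cam(n,s);x=cv2.undistortPoints(np.float64(uv).reshape(-1,1,2),K,D)[:,0]
    v=np.c_[x,np.ones(len(x))]@P[:3,:3].T;return P[:3,3]+v*((z-P[2,3])/v[:,2])[:,None]
def proj(n,p,s=None):
    K,D,P=cam(n,s);Q=np.linalg.inv(P);rv=cv2.Rodrigues(Q[:3,:3])[0]
    return cv2.projectPoints(np.float64(p).reshape(-1,1,3),rv,Q[:3,3],K,D)[0][:,0]
def cloud(n,d,box,s=None):
    u0,v0,u1,v1=box;v,u=np.mgrid[v0:v1,u0:u1];uv=np.c_[u.ravel(),v.ravel()];z=d[v0:v1,u0:u1].ravel();k=z>0
    return uv[k],pts(n,uv[k],z[k],s)
E
python3 - <<'E'
from h import *
t=np.load('top0.npz');p,d=t['p'],t['d']
uv,X=cloud('top',d,(255,240,312,310))
m=(X[:,2]>105)&(X[:,2]<160);print('bail',m.sum(),X[m].min(0),X[m].max(0))
if m.sum(): print(cv2.minAreaRect(np.float32(X[m,:2])),np.median(X[m,2]))
m=(X[:,2]>25)&(X[:,2]<160);print('basket',cv2.minAreaRect(np.float32(X[m,:2])))
uv,X=cloud('top',d,(365,225,465,320))
m=(X[:,2]>330);print('case',m.sum(),np.median(X[m,2]),cv2.minAreaRect(np.float32(X[m,:2])))
for lo,hi in((200,235),(235,262),(262,300),(300,330)):
    m=(X[:,2]>lo)&(X[:,2]<hi);print(lo,m.sum(), cv2.minAreaRect(np.float32(X[m,:2])) if m.sum() else'')
a=cv2.resize(p[225:320,250:460],None,fx=3.8,fy=3.8,interpolation=cv2.INTER_CUBIC)
cv2.imwrite('pics/c1.png',a[:600,:800])
q=np.load('scene0.npz')['p'];a=cv2.resize(q[95:320,220:420],None,fx=2.6,fy=2.6,interpolation=cv2.INTER_CUBIC);cv2.imwrite('pics/c2.png',a)
E
```

```text
bail 222 [383.03278246 160.97986502 108.38127927] [550.7342014  184.9637893  155.35261295]
((466.87969970703125, 173.2045135498047), (167.66189575195312, 22.550168991088867), 2.353477716445923) 142.2499293155024
basket ((468.3050537109375, 158.6639404296875), (174.63731384277344, 152.5209503173828), 0.9087240099906921)
case 859 359.39406278575666 ((481.98699951171875, -260.24346923828125), (53.847816467285156, 120.66281127929688), 74.00587463378906)
200 4 ((431.7210998535156, -249.87802124023438), (11.397577285766602, 0.2173750400543213), 75.28150939941406)
235 154 ((500.6164245605469, -188.424072265625), (138.80770874023438, 111.27166748046875), 76.90888977050781)
262 533 ((500.4574890136719, -211.45254516601562), (204.37965393066406, 119.4875717163086), 74.03480529785156)
300 21 ((479.9730529785156, -240.6737060546875), (7.815428256988525, 77.7414321899414), 73.80101013183594)
```

View pics/c1.png

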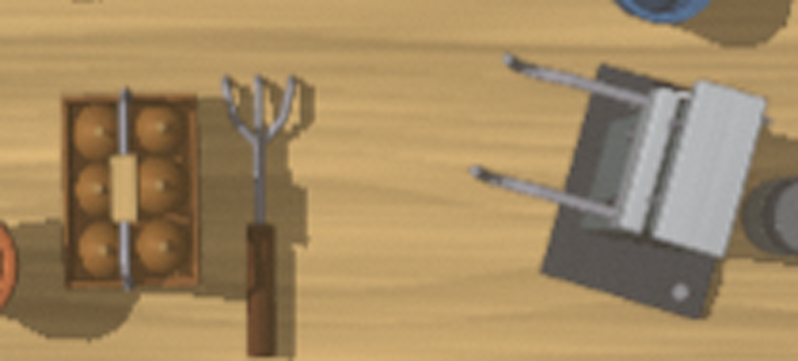

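View pics/c2.png

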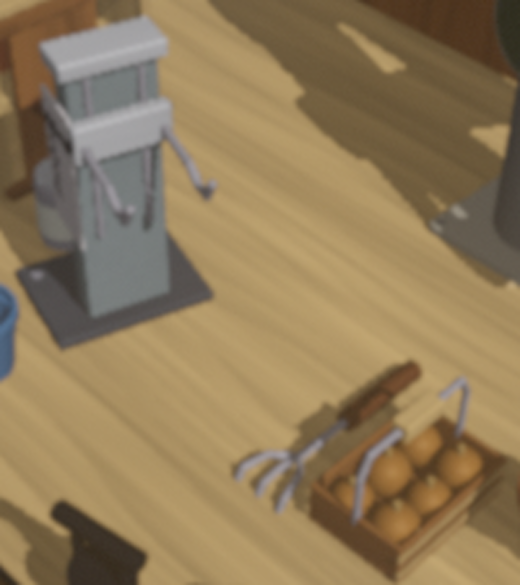

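The crops confirm the brown basket: wooden grip at top (282.6,274.5), bar along the image's vertical. The hook's tips are at about top (384.5,241) and (375.5,270), with the prongs leaning about 16°. I'll refine both now.

Run:
```python
from h import *
t=np.load('top0.npz');p,d=t['p'],t['d']
g=plane('top',[[282.6,274.5]],146);print('grip top',g)
b=plane('top',[[283,251.5],[283.3,299]],137);print('bar ends',b)
tp=plane('top',[[384.3,241.3],[375.5,270.5]],273);print('tips',tp,tp.mean(0),np.linalg.norm(tp[1]-tp[0]),np.degrees(np.arctan2(*(tp[0]-tp[1])[[1,0]])))
ts=plane('scene',[[220+126/2.6,95+209/2.6],[220+207/2.6,95+187/2.6]],273);print('tips scene',ts,ts.mean(0),np.degrees(np.arctan2(*(ts[0]-ts[1])[[1,0]])))
uv,X=cloud('top',d,(365,225,465,320))
m=(X[:,2]>350)&(X[:,2]<368);print('case',cv2.minAreaRect(np.float32(X[m,:2])))
y=np.radians(-16);ys=np.array([-np.sin(y),np.cos(y)])
c=np.array(cv2.minAreaRect(np.float32(X[m,:2]))[0]);print('tips from case',c+152*ys,'seat',c+130*ys)
m=(X[:,2]<25)&(X[:,2]>2);print('foot',cv2.minAreaRect(np.float32(X[m,:2])))
# yaw from prong points
xs=np.array([np.cos(y),np.sin(y)]);m=(X[:,2]>235)&(X[:,2]<300);L=(X[m,:2]-c)@np.c_[xs,ys]
for sg in(1,-1):
    k=(L[:,0]*sg>25)&(L[:,1]>75)&(abs(L[:,0])<60);f=np.polyfit(L[k,1],L[k,0],1);print(sg,k.sum(),f,np.degrees(np.arctan(f[0])),L[k].min(0),L[k].max(0),X[m][k][:,2].min(),np.polyval(f,130))
```

```text
grip top [[464.43898494 172.48125232 146.        ]]
bar ends [[537.97664114 172.91975443 137.        ]
 [387.03253988 169.55776962 137.        ]]
tips [[ 562.29592028 -130.32214693  273.        ]
 [ 476.81757508 -104.72438824  273.        ]] [ 519.55674768 -117.52326758  273.        ] 89.22887843961966 -16.671109270993338
tips scene [[ 573.43397083 -124.24056211  273.        ]
 [ 492.75139385  -96.35955354  273.        ]] [ 533.09268234 -110.30005782  273.        ] -19.063316213432433
case ((481.98333740234375, -260.28680419921875), (53.762489318847656, 120.64598083496094), 74.00587463378906)
tips from case [ 523.88021549 -114.17502642] seat [ 517.81619366 -135.32278373]
foot ((482.0156555175781, -277.78997802734375), (326.196044921875, 348.7228698730469), 0.44278424978256226)
1 89 [-9.33597519e-03  4.62240455e+01] -0.5348964356456306 [40.65597329 76.76106036] [ 51.02795091 154.24831345] 242.4887080583951 45.01036873215546
-1 90 [-7.62927681e-03 -4.34986229e+01] -0.4371168809867543 [-49.34051995  76.00859893] [-39.52086581 154.19636637] 243.47130772161017 -44.49042892554485
```

jog_arm --rows '[[[-12, -10, 0], [0, 0, -0.01]], [[-37, -29, 0], [0, 0, -0.03]], [[-70, -55, 0], [0, 0, -0.05]], [[-107, -84, 0], [0, 0, -0.07]], [[-144, -113, 0], [0, 0, -0.1]], [[-181, -142, 0], [0, 0, -0.125]], [[-218, -171, 0], [0, 0, -0.15]], [[-255, -200, 0], [0, 0, -0.175]], [[-292, -230, 0], [0, 0, -0.2]], [[-325, -256, 0], [0, 0, -0.22]]]' --grip 85

```text
time: 1.1
tool_pos: [396.1, 258.1, 231.0]
tcp_rot: [-180.0, -0.0, 179.4]
ft_force: [-0.1, 0.3, -0.6]
finger_gap: 85.0
grip_force: 0.0
```

```bash
cat >> h.py <<'E'
def go(target,yaw):
    "shift and turn from the present pose, tool axes"
    from scipy.spatial.transform import Rotation as R
    s=r.sense();A=R.from_euler('xyz',s['tcp_rot'],degrees=True);B=R.from_euler('xyz',[180,0,yaw],degrees=True)
    print('t',round(s['time'],2),'pos',s['tool_pos'].round(1),'rot',s['tcp_rot'].round(2),'F',s['ft_force'].round(2),'M',s['wrist_torque'].round(2),'gap',round(s['finger_gap'],1),'j',s['joint_pos'].round(0))
    print('shift',(A.inv().apply(np.array(target)-s['tool_pos'])).round(1),'turn',(A.inv()*B).as_rotvec().round(4));return s
E
python3 -c "
from h import *
go([466,172,231],181.3)"
```

```text
t 1.1 pos [396.1 258.1 231. ] rot [-1.7998e+02 -1.0000e-02  1.7936e+02] F [-0.08  0.3  -0.56] M [ 0.05 -0.05 -0.01] gap 85.0 j [ 27. -13. 105.  -0.  88. -62.]
shift [-70.8 -85.3   0.1] turn [-0.0003 -0.0001 -0.0339]
```

jog_arm --rows '[[[-24, -29, 0], [0, 0, -0.01]], [[-48, -58, 0], [0, 0, -0.02]], [[-64, -77, 0], [0, 0, -0.03]], [[-71, -85, 0], [0, 0, -0.034]], [[-71, -85, 0], [0, 0, -0.034]], [[-71, -85, 0], [0, 0, -0.034]], [[-71, -85, 0], [0, 0, -0.034]]]'

```text
time: 1.8
tool_pos: [464.6, 175.3, 231.2]
tcp_rot: [180.0, -0.0, -178.7]
ft_force: [0.1, 0.0, 0.5]
finger_gap: 84.8
grip_force: 0.0
```

Run:
```python
from h import *
s=go([466,172,231],181.3)
p,d=r.snapshot('wrist');cv2.imwrite('pics/w1.png',p)
uv,X=cloud('wrist',d,(0,0,640,480),s)
m=(X[:,2]>115)&(X[:,2]<160);P=X[m];R=cv2.minAreaRect(np.float32(P[:,:2]));print('bar region',m.sum(),R,P[:,2].max())
hsv=cv2.cvtColor(p,cv2.COLOR_BGR2HSV)[uv[:,1],uv[:,0]]
w=m&(hsv[:,1]>70)&(hsv[:,0]<30);print('wood grip',w.sum(),cv2.minAreaRect(np.float32(X[w,:2])),np.median(X[w,2]))
print(np.polyfit(P[:,0],P[:,1],1))
```

```text
t 1.8 pos [464.6 175.3 231.2] rot [ 1.7998e+02 -2.0000e-02 -1.7866e+02] F [0.08 0.01 0.47] M [ 0.01 -0.01 -0.01] gap 84.8 j [ 15.  -9. 101.   0.  87. -77.]
shift [-1.3 -3.4  0.2] turn [ 0.0003 -0.0004  0.0007]
bar region 5365 ((550.7442016601562, 228.24563598632812), (344.207763671875, 81.3872299194336), 31.52173614501953) 148.15404749485072
wood grip 3384 ((477.1419677734375, 174.62664794921875), (126.40380859375, 21.940105438232422), 1.4719890356063843) 145.74371756534842
[3.82579163e-02 1.56793674e+02]
```

View pics/w1.png

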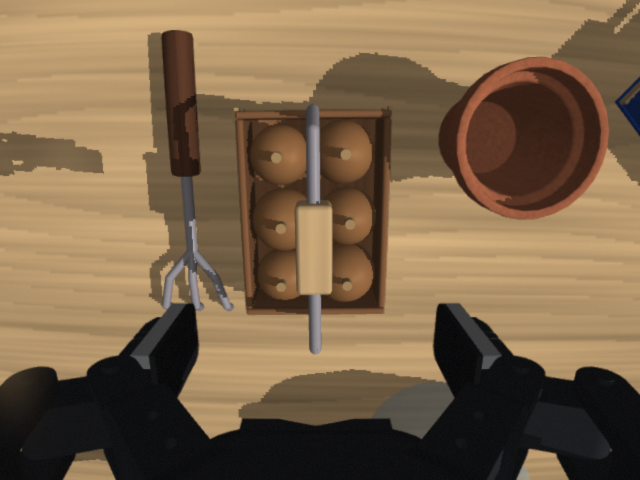

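The wrist view shows the grip at columns 298–331 and rows 203–293, the bar nearly vertical from (313,108) to (316,350), and the fingers symmetric about column 316.

Run:
```python
from h import *
s=go([466,172,231],181.3)
c=plane('wrist',[[299,204],[330,204],[299,291],[331,291]],146,s);print(c.round(1),c.mean(0))
b=plane('wrist',[[313,110],[316,350]],139,s);print(b.round(1),b.mean(0),np.degrees(np.arctan2(*(b[0]-b[1])[[1,0]])))
s=go([c.mean(0)[0],c.mean(0)[1],114],181.5)
```

```text
t 1.85 pos [464.7 175.4 231.3] rot [ 1.7999e+02 -1.0000e-02 -1.7864e+02] F [-0.32  0.33 -0.04] M [-0.02 -0.03 -0.  ] gap 85.0 j [ 15.  -9. 101.   0.  87. -77.]
shift [-1.3 -3.4  0.3] turn [ 0.0003 -0.0002  0.001 ]
[[439.4 165.8 146. ]
 [439.  183.5 146. ]
 [492.9 166.5 146. ]
 [492.4 185.9 146. ]] [465.91638988 175.42446005 146.        ]
[[387.2 172.5 139. ]
 [537.4 178.  139. ]] [462.32007043 175.24481985 139.        ] -177.9187519635689
t 1.85 pos [464.7 175.4 231.3] rot [ 1.7999e+02 -1.0000e-02 -1.7864e+02] F [-0.32  0.33 -0.04] M [-0.02 -0.03 -0.  ] gap 85.0 j [ 15.  -9. 101.   0.  87. -77.]
shift [ -1.3   0.  117.3] turn [ 0.0003 -0.0002 -0.0025]
```

jog_arm --rows '[[[0, 0, 15], [0, 0, -0.003]], [[-1, 0, 40], [0, 0, -0.007]], [[-1, 0, 65], [0, 0, -0.007]], [[-1, 0, 90], [0, 0, -0.007]], [[-1, 0, 106], [0, 0, -0.007]], [[-1, 0, 115], [0, 0, -0.007]], [[-1, 0, 118], [0, 0, -0.007]], [[-1, 0, 118], [0, 0, -0.007]], [[-1, 0, 118], [0, 0, -0.007]]]'

```text
time: 2.75
tool_pos: [466.9, 174.6, 114.3]
tcp_rot: [180.0, 0.1, -178.3]
ft_force: [-0.2, -0.7, -0.4]
finger_gap: 85.2
grip_force: 0.0
```

jog_arm --rows '[[[0, 0, 0], [0, 0, 0]], [[0, 0, 0], [0, 0, 0]], [[0, 0, 0], [0, 0, 0]], [[0, 0, 0], [0, 0, 0]], [[0, 0, 0], [0, 0, 0]], [[0, 0, 0], [0, 0, 0]], [[0, 0, 0], [0, 0, 0]], [[0, 0, 0], [0, 0, 0]]]' --grip 10 --force 50

```text
time: 3.55
tool_pos: [466.5, 174.2, 113.6]
tcp_rot: [-180.0, 0.0, -178.3]
ft_force: [-0.6, -3.2, 4.6]
finger_gap: 21.7
grip_force: 49.9
```

jog_arm --rows '[[[0, 0, -2], [0, 0, 0]], [[0, 0, -6], [0, 0, 0]], [[0, 0, -12], [0, 0, 0]], [[0, 0, -22], [0, 0, 0]], [[0, 0, -37], [0, 0, 0]], [[0, 0, -57], [0, 0, 0]], [[0, 0, -77], [0, 0, 0]], [[0, 0, -97], [0, 0, 0]], [[0, 0, -117], [0, 0, 0]], [[0, 0, -132], [0, 0, 0]]]'

```text
time: 4.55
tool_pos: [466.9, 174.5, 248.2]
tcp_rot: [180.0, 0.2, -178.3]
ft_force: [-0.2, -0.2, -3.9]
finger_gap: 21.5
grip_force: 49.2
```

jog_arm --rows '[[[0, 0, -10], [0, 0, 0]], [[0, 0, -18], [0, 0, 0]], [[0, 0, -22], [0, 0, 0]], [[0, 0, -23], [0, 0, 0]], [[0, 0, -23], [0, 0, 0]], [[0, 0, -23], [0, 0, 0]], [[0, 0, -23], [0, 0, 0]], [[0, 0, -23], [0, 0, 0]], [[0, 0, -23], [0, 0, 0]]]'

```text
time: 5.45
tool_pos: [466.2, 174.3, 268.1]
tcp_rot: [-180.0, -0.0, -178.3]
ft_force: [-0.0, -0.4, -3.1]
finger_gap: 21.4
grip_force: 49.2
```

Run:
```python
from h import *
y=np.radians(-15.8);ys=np.array([-np.sin(y),np.cos(y)])
seat=np.array([518,-135.]);w=seat+150*ys;print('way',w)
s=go([*w,269],164.2)
F=[]
for i in range(3):
    p,d=r.snapshot('wrist');F.append(r.sense()['ft_force'])
print(np.mean(F,0),np.std(F,0),r.sense()['tool_pos'])
cv2.imwrite('pics/w2.png',p)
```

```text
way [558.84203706   9.33269903]
t 5.45 pos [466.2 174.3 268.1] rot [-1.8000e+02 -2.0000e-02 -1.7833e+02] F [-0.05 -0.4  -3.13] M [ 0.02 -0.01  0.  ] gap 21.4 j [ 15.  -9.  98.   0.  91. -77.]
shift [ -87.8 -167.6   -0.9] turn [-1.00e-04 -3.00e-04  3.05e-01]
[ 0.08505687 -0.25367544 -3.79651604] [0.23112807 0.50204996 0.22940963] [466.31496565 174.34494911 268.28222308]
```

View pics/w2.png

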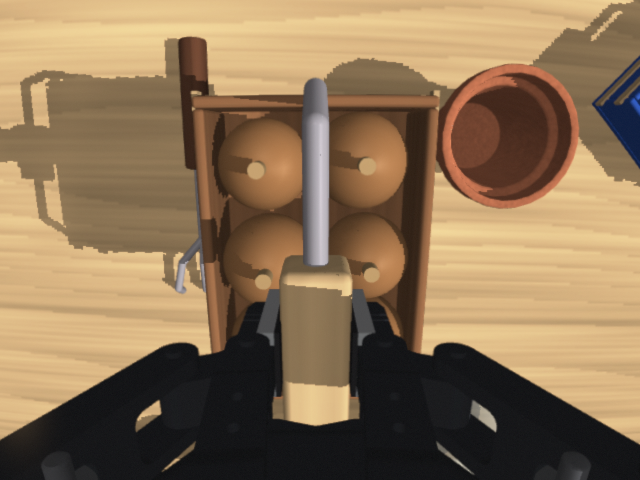

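The wrist view shows the basket held square: the bar is centred at column 316, the grip sits between the pads, and both walls are symmetric. It weighs about 3.5 N. Next I carry it to the open (+y) side of the hook.

jog_arm --rows '[[[-2, -5, 0], [0, 0, 0.008]], [[-6, -16, 0], [0, 0, 0.024]], [[-12, -33, -1], [0, 0, 0.05]], [[-21, -55, -1], [0, 0, 0.083]], [[-30, -80, -1], [0, 0, 0.12]], [[-39, -105, -1], [0, 0, 0.156]], [[-48, -130, -1], [0, 0, 0.193]], [[-57, -155, -1], [0, 0, 0.23]], [[-65, -175, -1], [0, 0, 0.26]], [[-71, -190, -1], [0, 0, 0.284]]]'

```text
time: 6.6
tool_pos: [543.2, -15.9, 269.2]
tcp_rot: [-180.0, 0.0, 165.2]
ft_force: [0.1, -0.4, -3.4]
finger_gap: 21.2
grip_force: 49.3
```

```bash
python3 -c "
from h import *
go([548,-29,269],164.2)"
```

```text
t 6.6 pos [543.2 -15.9 269.2] rot [-179.97    0.    165.2 ] F [ 0.09 -0.39 -3.4 ] M [-0.01 -0.07  0.  ] gap 21.2 j [ -7.  -2.  91.  -0.  91. -82.]
shift [ -8.  -11.5   0.2] turn [-0.0005  0.      0.0175]
```

jog_arm --rows '[[[-3, -5, 0], [0, 0, 0.008]], [[-6, -9, 0], [0, 0, 0.014]], [[-8, -11, 0], [0, 0, 0.0175]], [[-8, -11, 0], [0, 0, 0.0175]], [[-8, -11, 0], [0, 0, 0.0175]], [[-8, -11, 0], [0, 0, 0.0175]], [[-8, -11, 0], [0, 0, 0.0175]]]'

```text
time: 7.3
tool_pos: [547.7, -25.7, 269.4]
tcp_rot: [180.0, 0.0, 164.4]
ft_force: [0.1, -0.1, -4.0]
finger_gap: 21.3
grip_force: 49.3
```

Run:
```python
from h import *
y=np.radians(-15.8);ys=np.array([-np.sin(y),np.cos(y)])
s=go([548,-29,269],164.2)
p,d=r.snapshot('wrist');q,e=r.snapshot('scene');np.savez('w3.npz',p=p,d=d,q=q,e=e)
cv2.imwrite('pics/w3.png',np.hstack([cv2.resize(p,(400,300)),cv2.resize(q[80:320,180:500],(400,300))]))
for n,D,S in(('wrist',d,s),('scene',e,None)):
    uv,X=cloud(n,D,(0,0,640,480),S)
    c=np.array([482,-260.3]);xs=np.array([ys[1],-ys[0]]);L=(X[:,:2]-c)@np.c_[xs,ys]
    for sg in(1,-1):
        k=(abs(L[:,0]*sg-45)<12)&(L[:,1]>70)&(L[:,1]<165)&(X[:,2]>225)&(X[:,2]<290)
        if k.sum()<5: print(n,sg,k.sum());continue
        t=k&(X[:,2]>262);print(n,sg,k.sum(),'xrange',L[k,0].min(),L[k,0].max(),'ymax',L[k,1].max(),'zmin/max',X[k,2].min(),X[k,2].max(), 'tip')
        for a in range(70,165,10):
            j=k&(L[:,1]>=a)&(L[:,1]<a+10)
            if j.sum(): print(a,j.sum(),L[j,0].mean().round(1),np.percentile(X[j,2],[2,50,98]).round(1))
```

```text
t 7.3 pos [547.7 -25.7 269.4] rot [180.     0.   164.44] F [ 0.13 -0.11 -3.96] M [ 0.01 -0.01 -0.02] gap 21.3 j [ -8.  -1.  90.   0.  91. -82.]
shift [-1.2 -3.1  0.4] turn [0.     0.     0.0042]
wrist 1 2276 xrange 40.78600093023555 51.84792700011999 ymax 147.10285329680715 zmin/max 240.90356570192455 264.13769008984013 tip
90 138 44.7 [256.4 261.3 263.7]
100 568 45.0 [252.2 258.5 262.9]
110 575 45.1 [245.7 252.2 257. ]
120 409 44.7 [243.7 249.  250.8]
130 332 44.2 [243.2 248.7 252.8]
140 254 42.8 [242.8 251.2 258.7]
wrist -1 2186 xrange -48.199772999181356 -37.88103605473717 ymax 157.27171257104368 zmin/max 242.5087443991402 274.4222706177753 tip
110 556 -43.5 [247.  251.9 255.2]
120 535 -43.5 [244.9 249.1 251.2]
130 278 -44.7 [244.9 249.  250.9]
140 192 -46.0 [243.6 255.8 272. ]
150 625 -43.8 [259.  270.6 273.5]
scene 1 111 xrange 42.23471285095164 52.50692980100619 ymax 156.59951539407572 zmin/max 238.52677210081822 273.7232617955416 tip
70 11 47.3 [261.  263.6 266.3]
80 8 49.3 [259.8 265.2 266.6]
90 13 47.8 [259.8 263.1 268.3]
100 15 47.2 [255.9 258.6 264.3]
110 15 48.3 [248.6 252.5 257.6]
120 11 47.3 [246.2 248.3 250.9]
130 7 50.4 [244.3 247.9 250.6]
140 10 49.1 [239.5 249.9 256.8]
150 21 48.0 [257.  266.2 273.2]
scene -1 0
```

View pics/w3.png

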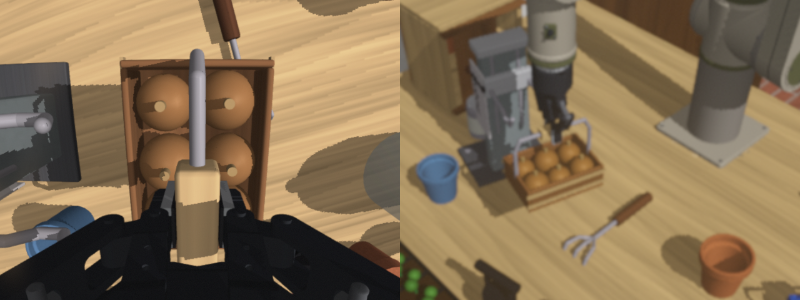

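The wrist view shows the prong with its ball tip at the left (42,124). The depth data puts the trough steel at z≈249 and the tips at 274, with prongs at ±45, so the seat at (517,-135,255) is confirmed. The bar is at z≈290 and clears the tips. Next I move in along the scale's -y.

```bash
python3 -c "
from h import *
go([517.4,-135.2,269.6],164.2)"
```

```text
t 7.4 pos [547.7 -25.9 269.3] rot [180.     0.   164.43] F [ 1.27 -0.16 -4.72] M [0.02 0.02 0.01] gap 21.3 j [ -8.  -1.  90.   0.  91. -82.]
shift [-1.000e-01 -1.134e+02 -3.000e-01] turn [0.     0.     0.0039]
```

jog_arm --rows '[[[0, -2, 0], [0, 0, 0.002]], [[0, -7, 0], [0, 0, 0.004]], [[0, -15, 0], [0, 0, 0.004]], [[0, -24, 0], [0, 0, 0.004]], [[0, -34, 0], [0, 0, 0.004]], [[0, -44, 0], [0, 0, 0.004]], [[0, -54, 0], [0, 0, 0.004]], [[0, -63, 0], [0, 0, 0.004]], [[0, -70, 0], [0, 0, 0.004]], [[0, -73, 0], [0, 0, 0.004]]]'

```text
time: 8.4
tool_pos: [527.9, -97.3, 269.3]
tcp_rot: [-180.0, 0.0, 164.1]
ft_force: [1.0, 0.6, -3.7]
finger_gap: 21.2
grip_force: 49.3
```

jog_arm --rows '[[[0, -3, 0], [0, 0, 0]], [[0, -9, 0], [0, 0, 0]], [[0, -17, 0], [0, 0, 0]], [[0, -25, 0], [0, 0, 0]], [[0, -32, 0], [0, 0, 0]], [[0, -36, 0], [0, 0, 0]], [[0, -38, 0], [0, 0, 0]], [[0, -38, 0], [0, 0, 0]], [[0, -38, 0], [0, 0, 0]], [[0, -38, 0], [0, 0, 0]]]'

```text
time: 9.4
tool_pos: [517.9, -132.8, 269.3]
tcp_rot: [180.0, 0.0, 164.2]
ft_force: [-0.1, -0.7, -3.2]
finger_gap: 21.2
grip_force: 49.3
```

Run:
```python
from h import *
s=go([517.4,-135.2,269.6],164.2)
p,d=r.snapshot('wrist');q,e=r.snapshot('scene');np.savez('w4.npz',p=p,d=d,q=q,e=e)
cv2.imwrite('pics/w4.png',np.hstack([cv2.resize(p,(400,300)),cv2.resize(q[60:300,140:460],(400,300))]))
uv,X=cloud('wrist',d,(0,0,640,480),s)
y=np.radians(-15.8);ys=np.array([-np.sin(y),np.cos(y)]);xs=np.array([ys[1],-ys[0]]);L=(X[:,:2]-[517.4,-135.2])@np.c_[xs,ys]
b=(abs(X[:,2]-291)<8)&(abs(L[:,1])<15)&(L[:,0]<-30)&(L[:,0]>-66);print('bar',b.sum(),np.median(L[b,1]),np.percentile(X[b,2],95),np.polyfit(L[b,0],L[b,1],1))
k=(abs(L[:,0]+45)<10)&(abs(L[:,1])<60)&(X[:,2]>235)&(X[:,2]<280)
for a in range(-60,60,8):
    j=k&(L[:,1]>=a)&(L[:,1]<a+8)
    if j.sum(): print(a,j.sum(),L[j,0].mean().round(1),np.percentile(X[j,2],[2,50,98]).round(1))
```

```text
t 9.4 pos [ 517.9 -132.8  269.3] rot [180.     0.   164.19] F [-0.14 -0.66 -3.21] M [ 0.    0.01 -0.  ] gap 21.2 j [-20.  -3.  92.   0.  91. -94.]
shift [-0.2 -2.4 -0.3] turn [ 0.0001  0.     -0.0002]
bar 3202 2.8155889902352236 295.3421669252813 [0.00743092 3.23565676]
-60 592 -43.8 [261.5 265.3 267.1]
-52 563 -43.8 [260.8 264.4 266.5]
-44 545 -43.8 [260.1 263.3 265.2]
-36 570 -43.8 [258.3 262.3 264.2]
-28 596 -44.0 [253.8 258.5 262.2]
-20 536 -43.9 [248.3 253.4 257.2]
-12 494 -43.7 [246.  249.6 252. ]
-4 72 -43.7 [246.3 249.2 250.9]
4 267 -44.2 [247.4 254.8 260.1]
12 676 -44.3 [254.6 265.8 272.7]
20 404 -43.9 [267.5 271.7 273.6]
```

View pics/w4.png

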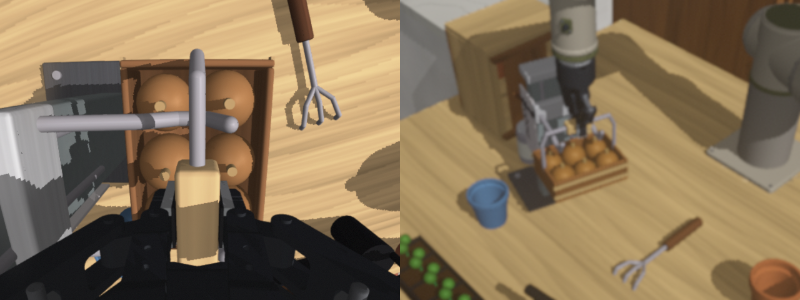

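The bar crosses above the prong with the tip on its outer side at (228,125) in the left panel. It sits 3 mm too far toward +y, so I correct that and go down to just above the seat.

jog_arm --rows '[[[0, -1, 0], [0, 0, 0]], [[0, -2, 1], [0, 0, 0]], [[0, -3, 3], [0, 0, 0]], [[0, -3, 7], [0, 0, 0]], [[0, -3, 12], [0, 0, 0]], [[0, -3, 17], [0, 0, 0]], [[0, -3, 22], [0, 0, 0]], [[0, -3, 26], [0, 0, 0]], [[0, -3, 29], [0, 0, 0]], [[0, -3, 30], [0, 0, 0]]]'

```text
time: 10.5
tool_pos: [516.8, -135.8, 238.8]
tcp_rot: [180.0, -0.0, 164.2]
ft_force: [0.3, 0.6, -3.5]
finger_gap: 21.3
grip_force: 49.4
```

jog_arm --rows '[[[0, 0, 0], [0, 0, 0]], [[0, 0, 0], [0, 0, 0]], [[0, 0, 0], [0, 0, 0]], [[0, 0, 0], [0, 0, 0]]]'

```text
time: 10.9
tool_pos: [517.1, -136.0, 239.6]
tcp_rot: [-180.0, 0.0, 164.2]
ft_force: [-0.2, 0.2, -3.9]
finger_gap: 21.4
grip_force: 49.4
```

```bash
cat > look.py <<'E'
from h import *
s=go([517.4,-135.2,233],164.2)
F=[]
for i in range(8): p,d=r.snapshot('wrist');F.append(r.sense()['ft_force'])
F=np.array(F);print('F',F.mean(0).round(2),'std',F.std(0).round(2))
uv,X=cloud('wrist',d,(0,0,640,480),s)
y=np.radians(-15.8);ys=np.array([-np.sin(y),np.cos(y)]);xs=np.array([ys[1],-ys[0]]);L=(X[:,:2]-[517.4,-135.2])@np.c_[xs,ys]
z=s['tool_pos'][2]+21.4
b=(abs(X[:,2]-z)<8)&(abs(L[:,1])<12)&(L[:,0]<-52)&(L[:,0]>-66);print('bar y,z',b.sum(),np.median(L[b,1]).round(1),np.percentile(X[b,2],95).round(1)-4)
k=(abs(L[:,0]+44)<8)&(L[:,1]>-60)&(L[:,1]<-36);print('prong z drop (-60..-36)',k.sum(),(264-np.median(X[k,2])).round(1))
cv2.imwrite('/tmp/last.png',p)
E
python3 look.py
```

```text
t 10.9 pos [ 517.1 -136.   239.6] rot [-1.8000e+02  2.0000e-02  1.6417e+02] F [-0.22  0.18 -3.91] M [-0.02  0.   -0.05] gap 21.4 j [-20.  -3.  95.  -0.  88. -94.]
shift [-0.1  0.8  6.6] turn [-0.      0.0004 -0.0005]
F [ 0.33 -0.05 -4.23] std [0.49 0.74 0.24]
bar y,z 1310 -0.4 261.7
prong z drop (-60..-36) 3976 0.8
```

jog_arm --rows '[[[0, 0, 1], [0, 0, 0]], [[0, 0, 2], [0, 0, 0]], [[0, 0, 3], [0, 0, 0]], [[0, 0, 4], [0, 0, 0]], [[0, 0, 5], [0, 0, 0]], [[0, 0, 6], [0, 0, 0]], [[0, 0, 7.5], [0, 0, 0]], [[0, 0, 9], [0, 0, 0]], [[0, 0, 11], [0, 0, 0]], [[0, 0, 13], [0, 0, 0]]]'

```text
time: 12.3
tool_pos: [517.0, -135.9, 226.2]
tcp_rot: [-180.0, 0.0, 164.2]
ft_force: [0.5, 0.2, -3.0]
finger_gap: 21.3
grip_force: 49.4
```

jog_arm --rows '[[[0, 0, 2], [0, 0, 0]], [[0, 0, 4], [0, 0, 0]], [[0, 0, 6], [0, 0, 0]], [[0, 0, 8], [0, 0, 0]], [[0, 0, 10], [0, 0, 0]], [[0, 0, 11.5], [0, 0, 0]], [[0, 0, 12.5], [0, 0, 0]], [[0, 0, 13], [0, 0, 0]], [[0, 0, 13], [0, 0, 0]], [[0, 0, 13], [0, 0, 0]]]'

```text
time: 13.3
tool_pos: [517.0, -135.9, 213.4]
tcp_rot: [-180.0, 0.0, 164.2]
ft_force: [-0.2, -1.5, -2.4]
finger_gap: 21.1
grip_force: 49.5
```

```bash
python3 look.py
```

```text
t 13.3 pos [ 517.  -135.9  213.4] rot [-1.8000e+02  1.0000e-02  1.6417e+02] F [-0.18 -1.48 -2.41] M [-0.03  0.03 -0.04] gap 21.1 j [-20.  -2.  97.  -0.  85. -94.]
shift [ -0.2   0.8 -19.6] turn [-0.      0.0002 -0.0005]
F [-0.12 -0.12 -1.87] std [0.41 0.68 0.6 ]
bar y,z 1324 -0.4 235.4
prong z drop (-60..-36) 4284 19.8
```

jog_arm --rows '[[[0, 0, 1], [0, 0, 0]], [[0, 0, 3], [0, 0, 0]], [[0, 0, 5], [0, 0, 0]], [[0, 0, 7], [0, 0, 0]], [[0, 0, 9], [0, 0, 0]], [[0, 0, 11], [0, 0, 0]], [[0, 0, 13], [0, 0, 0]], [[0, 0, 14], [0, 0, 0]], [[0, 0, 15], [0, 0, 0]], [[0, 0, 15], [0, 0, 0]]]'

```text
time: 14.7
tool_pos: [517.0, -135.9, 198.2]
tcp_rot: [-180.0, 0.0, 164.2]
ft_force: [-0.8, -1.0, -0.5]
finger_gap: 21.5
grip_force: 49.7
```

```bash
sed -i 's/range(8)/range(40)/' look.py; python3 look.py
```

```text
t 14.7 pos [ 517.  -135.9  198.2] rot [-180.      0.    164.17] F [-0.76 -1.01 -0.5 ] M [-0.06  0.01  0.01] gap 21.5 j [-20.  -2.  98.  -0.  83. -94.]
shift [ -0.2   0.8 -34.8] turn [-0.      0.0001 -0.0005]
F [ 0.15 -0.16 -0.42] std [0.43 0.48 0.52]
bar y,z 1320 -0.4 220.3
prong z drop (-60..-36) 4286 34.9
```

jog_arm --rows '[[[0, 0, 1], [0, 0, 0]], [[0, 0, 2], [0, 0, 0]], [[0, 0, 3], [0, 0, 0]], [[0, 0, 4], [0, 0, 0]], [[0, 0, 4], [0, 0, 0]], [[0, 0, 4], [0, 0, 0]]]'

```text
time: 17.3
tool_pos: [517.0, -135.9, 194.3]
tcp_rot: [180.0, 0.0, 164.2]
ft_force: [0.6, -0.5, 0.5]
finger_gap: 21.1
grip_force: 49.7
```

```bash
sed -i 's/range(40)/range(60)/' look.py; python3 look.py
```

```text
t 17.3 pos [ 517.  -135.9  194.3] rot [180.     0.   164.17] F [ 0.61 -0.54  0.48] M [-0.09 -0.09 -0.02] gap 21.1 j [-20.  -2.  98.   0.  83. -94.]
shift [ -0.2   0.8 -38.7] turn [ 0.      0.0001 -0.0006]
F [ 0.3  -0.52 -0.09] std [0.4  0.5  0.49]
bar y,z 1321 -0.4 216.4
prong z drop (-60..-36) 4281 38.8
```

jog_arm --rows '[[[0, 0, 0.7], [0, 0, 0]], [[0, 0, 0.7], [0, 0, 0]], [[0, 0, 0.7], [0, 0, 0]], [[0, 0, 0.7], [0, 0, 0]]]' --force 20

```text
time: 20.7
tool_pos: [517.0, -135.9, 193.6]
tcp_rot: [-180.0, -0.0, 164.2]
ft_force: [-0.3, -0.5, -0.4]
finger_gap: 21.3
grip_force: 49.7
```

jog_arm --rows '[[[0, 0, 0], [0, 0, 0]], [[0, 0, 0], [0, 0, 0]], [[0, 0, 0], [0, 0, 0]], [[0, 0, 0], [0, 0, 0]], [[0, 0, 0], [0, 0, 0]]]' --grip 32

```text
time: 21.2
tool_pos: [517.0, -135.9, 193.6]
tcp_rot: [180.0, -0.0, 164.2]
ft_force: [-0.2, -0.6, 0.4]
finger_gap: 32.3
grip_force: 0.0
```

```bash
sed -i 's/range(60)/range(3)/' look.py; python3 look.py
```

```text
t 21.2 pos [ 517.  -135.9  193.6] rot [180.    -0.   164.17] F [-0.18 -0.58  0.39] M [ 0.03  0.01 -0.02] gap 32.3 j [-20.  -1.  99.   0.  83. -94.]
shift [ -0.2   0.8 -39.4] turn [ 0.     -0.0001 -0.0005]
F [-0.19  0.1   0.26] std [0.2  0.19 0.08]
bar y,z 1314 -0.4 214.7
prong z drop (-60..-36) 4245 40.5
```

View /tmp/last.png

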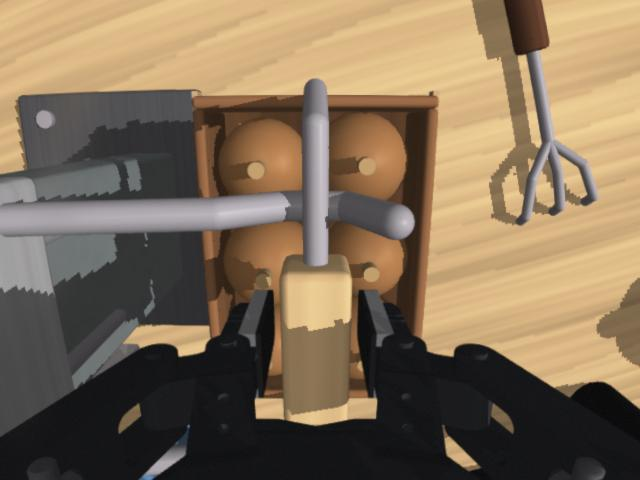

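The fingers are open with gaps on both sides of the grip, and the bar lies in the trough at (315,205). The hook moved only about 1 mm on release. Now I open wider and withdraw straight up.

jog_arm --rows '[[[0, 0, 0], [0, 0, 0]], [[0, 0, 0], [0, 0, 0]], [[0, 0, 0], [0, 0, 0]], [[0, 0, 0], [0, 0, 0]], [[0, 0, -3], [0, 0, 0]], [[0, 0, -8], [0, 0, 0]], [[0, 0, -16], [0, 0, 0]], [[0, 0, -26], [0, 0, 0]], [[0, 0, -38], [0, 0, 0]], [[0, 0, -50], [0, 0, 0]]]' --grip 60

```text
time: 22.35
tool_pos: [517.2, -136.0, 245.2]
tcp_rot: [-180.0, 0.1, 164.2]
ft_force: [0.1, -0.2, -0.1]
finger_gap: 59.7
grip_force: 0.0
```

jog_arm --rows '[[[0, 0, -15], [0, 0, 0]], [[0, 0, -30], [0, 0, 0]], [[0, 0, -45], [0, 0, 0]], [[0, 0, -60], [0, 0, 0]], [[0, 0, -75], [0, 0, 0]], [[0, 0, -85], [0, 0, 0]], [[0, 0, -90], [0, 0, 0]], [[0, 0, -90], [0, 0, 0]], [[0, 0, -90], [0, 0, 0]], [[0, 0, -90], [0, 0, 0]]]'

```text
time: 23.35
tool_pos: [516.6, -135.8, 332.6]
tcp_rot: [180.0, -0.1, 164.2]
ft_force: [-0.6, 0.9, -0.0]
finger_gap: 60.6
grip_force: 0.0
```

Run:
```python
from h import *
y=np.radians(-15.8);ys=np.array([-np.sin(y),np.cos(y)]);xs=np.array([ys[1],-ys[0]])
for i in range(5):
    s=r.sense();p,d=r.snapshot('wrist');[r.snapshot('scene') for _ in range(3)]
    uv,X=cloud('wrist',d,(0,0,640,480),s);L=(X[:,:2]-[517.4,-135.2])@np.c_[xs,ys]
    g=(abs(L[:,0])<26)&(abs(L[:,1])<9)&(X[:,2]>190)&(X[:,2]<260)
    print(s['time'],g.sum(),'grip top z',np.median(X[g,2]).round(1),'slopes',np.polyfit(L[g,0],X[g,2],1)[0].round(3),np.polyfit(L[g,1],X[g,2],1)[0].round(3))
q,_=r.snapshot('scene');cv2.imwrite('pics/fin.png',np.hstack([cv2.resize(p,(400,300)),cv2.resize(q[60:300,140:460],(400,300))]))
```

```text
23.35 2203 grip top z 225.0 slopes 0.002 0.001
23.55 2184 grip top z 225.1 slopes 0.002 -0.003
23.75 2187 grip top z 225.1 slopes 0.003 -0.002
23.95 2188 grip top z 225.1 slopes 0.003 -0.007
24.15 2188 grip top z 225.1 slopes 0.004 -0.0
```

View pics/fin.png

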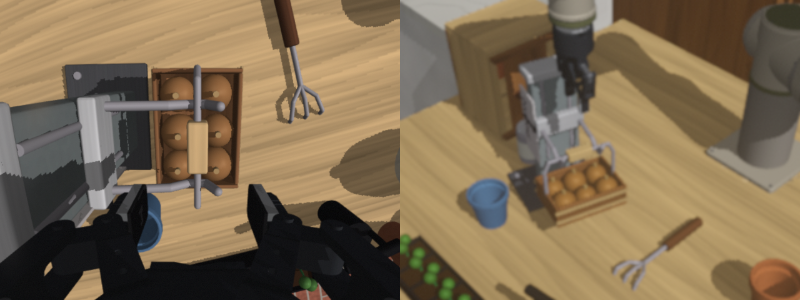

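The bar lies across both prongs, at (198,105) and (198,188) in the left panel. The basket is level and steady, and the gripper is clear.

```bash
python3 -c "
from bench import r
print(r.hand_in())"
```

```text
the job is handed in; nothing more can be done
None
```

The basket of onions hangs level across both prongs, carried by the scale alone; the hook settled at about 40 mm with only about 1 mm of movement on release, and the job is handed in at about 24 s.

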